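Park the heat and hold the sensor clip open over the shade card

TASK

The heat has to be off before its sensor is moved, so on the thermostat press the yellow unlock key right down and let it up, then the red standby key likewise, one at a time, and leave the blue boost key alone. Then squeeze the handles of the blue spring clip that carries the white sensor puck to lift it off the tray wall, and bring it jaws down over the middle of the white shade card's orange top edge, holding it gaping wide so that the edge stands about 15 mm deep between the jaws and neither of them touches it. Finish while still squeezing and holding the clip like that, because I have yet to fit its backing strip before it may close; do not knock or bite the card, and leave everything else where it stands.

Things in the scene. Friction and masses are not known exactly. Their poses are not given: they have to be found in the camera images.
- unlock_key_top (a point): centre of the top of the yellow unlock key, a round spring key 28 mm in diameter, the first to press. The key moves straight down 5 mm; it starts to move at about 1.5 N, is fully down at about 5 N and springs back. The keys stand 9 mm above the case top in a row, 50 mm between centres: yellow, blue, red.
- unlock_key (a joint): travel of the yellow key in m: 0 up, 0.005 fully down; counts as pressed beyond 0.0035
- standby_key_top (a point): centre of the top of the red standby key, same make, the second to press; it stands 100 mm from the yellow key
- standby_key (a joint): travel of the red key in m: 0 up, 0.005 fully down; counts as pressed beyond 0.0035
- boost_key (a joint): travel of the blue boost key, between the yellow and the red one: 0 up, 0.005 fully down; not to be pressed
- thermostat: thermostat, white desk case 125 x 176 x 42 mm with a grey face and a dark blank display, fixed; origin under its centre, z up. The keys lie on its face 25 mm from its middle line on its -x side, at y +50 mm (yellow), 0 (blue) and -50 mm (red).
- clip: loose blue spring clip, 24 mm wide, about 65 g, origin on its pivot: x the way handles and jaws move, y along the pivot, z up to the handles. Flat handles from 6 to 46 mm above the pivot, jaws to 40 mm below it. A white sensor puck, 30 mm across, sits on the pivot's +y end, 14 to 25 mm out. Starts clamped on the tray's -x wall, jaws down.
- clip_grip (a point): the point to squeeze: midway between the clip's two handles, 28 mm above the pivot, same axes (squeeze along x). The handle plates are 24 mm wide along y and splayed at the start: 39 mm across at this height, 45 mm at their tops, 14 mm higher. Squeezed right in they stand parallel, 26 mm across, tops 18 mm higher.
- clip_mouth (a point): midway between the tips of the clip's two jaws, 40 mm below the pivot, 68 mm below the squeezing point; same axes. The jaws hang straight down from the pivot, 24 mm wide along y, 4 mm thick. A 3 mm stop tongue between them ends 23 mm above the tips and rests on the tray wall.
- clip_jaw (a joint): turn of each clip handle in rad (both alike): 0 on the 3 mm tray wall, 0.22 squeezed to the stop, when the jaws gape 20 mm at the tips and 14 mm at 15 mm above the tips; -0.036 shut on nothing. At the squeezing point it takes about 5 N on each handle to start and 9 N to reach the stop; 20 to 30 N holds it firmly.
- tray: stainless pull-out tray 220 (x) x 260 (y) mm on two runners, fixed, walls 3 mm thick with their tops 72 mm above the shelf, floor 15 mm above it; origin under its centre. A tong lies in it; the clip sits on its -x wall with the pivot 17 mm above the wall's top.
- card_edge (a point): middle of the top edge of the white shade card, 120 mm above the shelf, marked by an orange edging strip 6 mm high. The card is 3 mm thick (along x) and 160 mm wide (along y), upright in a fixed black foot 56 x 180 x 20 mm; z up.
- card: the shade card with its foot, fixed; origin under its centre, axes as for its top edge
- tong: stainless feeding tong 220 mm long, 12 mm high, lying in the tray; loose, leave alone; origin under its middle, its length along x
- dish: green silicone dish, 100 mm in diameter, 28 mm high, loose, leave alone; origin under its centre
- jar: supplement jar with a white cap, 58 mm in diameter, 75 mm high, loose, leave alone; origin under its centre
- mister: amber plastic mister bottle, 72 mm in diameter, 190 mm high with its black spray head, loose, leave alone; origin under its centre

How it is judged:
By the outcome, as a careful person would: the job done as asked, in the order asked, and still so for the second after the job is handed in, while the arm keeps its last pose, push and grip.
It also fails if it takes over 53 s, if anything falls off the work surface, if the arm or the gripper's body presses on something with over 40 N, if the wrist force passes 120 N, or if a joint passes its speed limit or range.

ROBOT

A 6-joint arm with a two-finger parallel gripper is mounted at the origin on the work surface. World frame = base frame: x ahead of the robot, y to its left, z up, the work surface at z = 0. Lengths are in mm, angles in rad, forces in N, time in s.
With the tool pointing down it reaches from about 325 to 775 mm from the base axis. Payload 9.3 kg.
Tool frame: the origin (TCP) lies on the mounting face of the last link; the fingertips stand 173 mm ahead of it and the grasp point (between the pads) lies 155 mm ahead of it (ctrl.tcp_to_grasp is the z of the grasp point in the tool frame, in mm); z points along the fingers, x is the direction in which the jaws open and shut, and the axes are right-handed (so a half turn about z gives the same grasp; the last joint's range is limited). The gripper opens to 85 mm and grips with 20 to 120 N. Pads are 22 mm wide; open, the fingers measure 114 mm over their backs; the gripper's body (76 mm by 85 mm) begins 54 mm behind the grasp point. The pads swing forward as they close: fully open they stand 13 mm farther back than shut.
Start: joints at [-1.347, 0.259, 0.021, 1.334, 0, 1.418], TCP at [202.364, -511.416, 404.679] pointing down, gripper open.
Joint ranges: [-3.04, 3.04], [-0.91, 1.82], [-1.04, 1.36], [-1.92, 1.95], [-1.52, 1.45], [-3.14, 3.14]. Speed limits (rad/s): [2.22, 2.22, 2.79, 3.14, 3.14, 3.14].

INTERFACE

Orientations are given as a rotation vector (axis times angle).
In Python, from rig import ctrl gives the robot as it stands.
- The arm moves only by the tool step_arm, never from a script. Its argument "increments" is a list of rows, each a list of 7 numbers: the turn, a rotation vector about the tool's x, y, z in degrees, then the shift along the tool's x, y, z in cm, then the opening, from 0 (shut) to 1 (fully open). In form: [[rx, ry, rz, tx, ty, tz, claw], ...]. A call has 1 to 20 rows; each row is the pose to reach, as a shift and turn from the pose measured when the call began, along the tool's axes at that moment; what a row does not reach only later rows make up. A row lasts 1/10 s, in which the tool goes at most 50 mm and 8.59 degrees, less where a joint would pass 70% of its speed; a pose out of reach is approached as far as the arm can. A call with a gripper value outside its range is refused whole. The fingers move at their own pace and stop on an object; "force" is the grip in N (left out, the last holds). Time passes only in rows, so rows that repeat a pose let the fingers close. It gives the time, the measured TCP pose, the force and the opening at its end, in the units of the state.
- ctrl.get_obs(): the state, without advancing time (a new reading comes with each control period).
- ctrl.capture(name): name is "side" or "top"; returns the picture (480x640x3 uint8, red, green, blue); there is no depth.
- ctrl.camera_model(name): a dict with "mtx" (3x3 intrinsics, pixels), "R" (3x3) and "t" (3): a world point X has camera coordinates R X + t. Camera axes: x right, y down, z forward; pixel columns grow to the right and rows downward; lengths in mm; the calibration is good to about 2 mm. A picture is of the moment at which its call begins. camera_model takes no time and is no camera call.
- ctrl.job_done(): hands the job in, once; it reports no verdict.
The state is a dict: "t": time; "joint_pos": joint angles; "qd": joint speeds; "effort": joint torques, N m; "tcp_pos": TCP position; "tcp_rot": TCP orientation; "wrist_force": force on the tool from outside, world axes, zero at the start; "torque": the same for the moment, N m; "finger_gap": finger opening in mm.
Only numpy, scipy, OpenCV 4.12 (cv2) and the standard library are available. Lean on these libraries where they do the work, as an engineer would, in place of code of your own. Each camera call takes 0.05 s, during which the arm holds its last target. There are 200 camera calls.

## Working session

There is one attempt and no reset: what is moved stays moved. The work goes in short steps, Python scripts to look and compute and a tool call to move; the robot and the scene stay as the last step left them, time stands still between calls to the robot, and variables do not carry over. Pictures are saved under pics/ and viewed, about 8 in all and at most 12, crops included, and the job is handed in when it is done.

Besides the shell and the picture viewer there is one more tool, called after "Request:" by a JSON object that holds its "method" and its "body", one argument or row to a line. step_arm: Moves the arm, as the interface text tells. Its arguments: {"type":"object","properties":{"increments":{"type":"array"},"force":{"type":"number"}},"required":["increments"]}

```bash
ls; mkdir -p pics
python3 - <<'E'
from rig import ctrl
import cv2
o=ctrl.get_obs();print({k:o[k] for k in('t','tcp_pos','tcp_rot','finger_gap')},ctrl.tcp_to_grasp)
for n in('side','top'):
    im=ctrl.capture(n);cv2.imwrite(f'pics/{n}0.png',im[:,:,::-1])
    m=ctrl.camera_model(n);print(n,m)
E
```

```text
pics
{'t': 0.0, 'tcp_pos': array([ 202.34731742, -511.3613588 ,  404.03045528]), 'tcp_rot': array([-2.59735243e+00,  1.76556340e+00,  1.65060041e-03]), 'finger_gap': 85.08798746979365} 154.70000000000002
side {'mtx': array([[527.59893668,   0.        , 320.1383478 ],
       [  0.        , 527.59893668, 239.39224174],
       [  0.        ,   0.        ,   1.        ]]), 'R': array([[ 0.89981266, -0.43584053, -0.01949907],
       [-0.3233406 , -0.63621224, -0.700489  ],
       [ 0.29289595,  0.63661372, -0.71339676]]), 't': array([-506.35572776,  309.65038175, 1303.0843547 ])}
top {'mtx': array([[476.72806755,   0.        , 319.1654109 ],
       [  0.        , 476.72806755, 235.31468422],
       [  0.        ,   0.        ,   1.        ]]), 'R': array([[ 0.00850313, -0.99996224, -0.00179457],
       [-0.98736807, -0.00811206, -0.15823554],
       [ 0.15821501,  0.00311739, -0.98739976]]), 't': array([  67.35976766,  621.9388342 , 1293.77261374])}
```

View pics/top0.png

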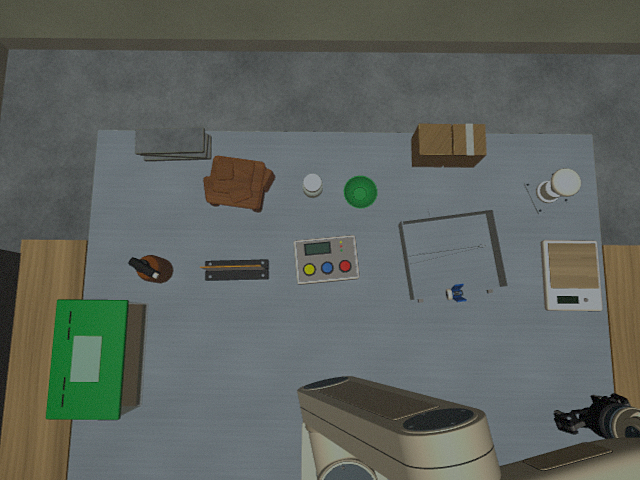

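View pics/side0.png

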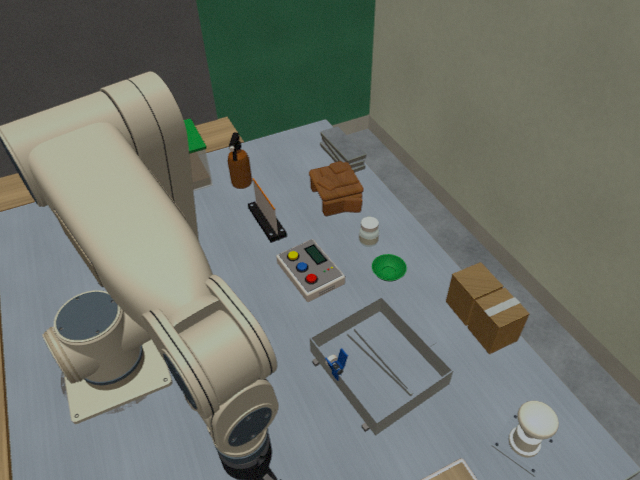

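Top view: the keys are at (309,269) yellow, (327,268) blue and (345,266) red. The clip is at (457,293) with its puck to the left, and the card is at (236,270). Next I'll measure by colour.

```bash
cat > h.py <<'E'
import numpy as np, cv2
from rig import ctrl
from scipy.spatial.transform import Rotation as Ro
M={n:ctrl.camera_model(n) for n in('side','top')}
def ray(n,p):
    m=M[n];d=m['R'].T@np.linalg.inv(m['mtx'])@np.array([p[0],p[1],1.]);c=-m['R'].T@m['t'];return c,d/np.linalg.norm(d)
def plane(n,p,z):
    c,d=ray(n,p);return c+d*(z-c[2])/d[2]
def tri(ps,pt):
    c1,d1=ray('side',ps);c2,d2=ray('top',pt)
    s=np.linalg.lstsq(np.c_[d1,-d2],c2-c1,rcond=None)[0];a=c1+s[0]*d1;b=c2+s[1]*d2
    return (a+b)/2,np.linalg.norm(a-b)
def proj(n,X):
    m=M[n];q=m['mtx']@(m['R']@np.array(X)+m['t']);return q[:2]/q[2]
def mask(im,lo,hi,box,smin=120,vmin=60):
    h=cv2.cvtColor(im,cv2.COLOR_RGB2HSV);k=cv2.inRange(h,(lo,smin,vmin),(hi,255,255));z=np.zeros_like(k);x0,y0,x1,y1=box;z[y0:y1,x0:x1]=k[y0:y1,x0:x1];return z
def blobs(k,amin=8):
    n,l,s,c=cv2.connectedComponentsWithStats(k);return [(c[i].round(1),s[i]) for i in range(1,n) if s[i][4]>=amin]
E
python3 - <<'E'
from h import *
I={n:cv2.imread(f'pics/{n}0.png')[:,:,::-1].copy() for n in M}
tb=(290,230,365,290);sb=(270,235,350,300)
for nm,lo,hi in(('yel',22,35),('blue',100,125),('red',0,6)):
    for n,b in(('top',tb),('side',sb)):
        for c,s in blobs(mask(I[n],lo,hi,b,140,90),15): print(nm,n,c,s,plane(n,c,51).round(1))
for n,b in(('top',(190,250,280,290)),('side',(245,170,285,240))):
    k=mask(I[n],5,22,b,80,60);
    for c,s in blobs(k): print('edge',n,c,s,plane(n,c,120).round(1))
    pts=np.argwhere(k)[:,::-1];print(cv2.minAreaRect(pts.astype(np.float32)))
for n,b in(('top',(440,275,475,310)),('side',(320,340,360,385))):
    for c,s in blobs(mask(I[n],100,125,b,120,40)): print('clip',n,c,s,plane(n,c,110).round(1))
a=np.vstack([cv2.resize(I['top'][250:310,395:515],None,fx=6,fy=6,interpolation=2)[:,:720],
])
b=np.hstack([cv2.resize(I['side'][330:400,305:375],None,fx=5,fy=5,interpolation=2),cv2.resize(I['top'][245:290,195:270],None,fx=5,fy=5,interpolation=2)[:350]][:1]+[cv2.resize(I['side'][170:240,240:310],None,fx=5,fy=5,interpolation=2)])
c=cv2.resize(I['top'][245:290,195:315],None,fx=6,fy=6,interpolation=2)
out=np.zeros((600,800,3),np.uint8)
a=cv2.resize(I['top'][255:305,400:500],(400,200),interpolation=2);c=cv2.resize(I['top'][245:295,190:290],(400,200),interpolation=2)
out[:200,:400]=a;out[:200,400:]=c
out[200:600,:400]=cv2.resize(I['side'][335:385,310:360],(400,400),interpolation=2);out[200:600,400:]=cv2.resize(I['side'][170:250,235:315],(400,400),interpolation=2)
cv2.imwrite('pics/c1.png',out[:,:,::-1])
E
```

```text
yel top [308.8 269. ] [304 265  11   9  80] [525.9 100.6  51. ]
yel side [292.5 254.8] [288 251  10   9  70] [524.2  96.2  51. ]
blue top [326.9 267.1] [322 263  10  10  72] [531.7  50.3  51. ]
blue side [301.6 265.7] [297 262  10   8  60] [530.1  47.4  51. ]
red top [344.6 265.5] [340 261  10  10  73] [536.5   1.   51. ]
red side [310.9 277.4] [306 274  11   9  73] [535.   -2.4  51. ]
edge top [231.2 265.8] [200 264  61   4 133] [526.6 304.  120. ]
((229.99533081054688, 265.8126525878906), (2.3242735862731934, 60.0312385559082), 88.56790161132812)
edge side [254.2 184.8] [245 170  30  40 168] [514.7 352.  120. ]
((255.92306518554688, 191.88461303710938), (48.53626251220703, 12.758103370666504), 56.30992889404297)
clip top [456.8 287.5] [451 284  13   9  61] [ 475.  -292.4  110. ]
clip top [458.4 297.9] [453 294  13   8  61] [ 447.8 -295.6  110. ]
clip side [338.2 362.9] [325 349  23  32 227] [ 464.1 -300.5  110. ]
```

View pics/c1.png

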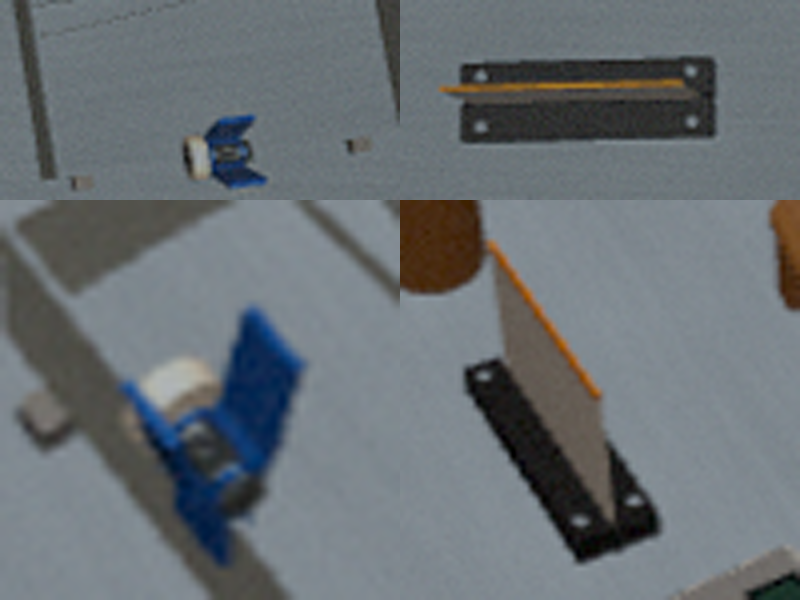

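Crop view: both clip handles show clearly, with the puck on the +y side. The card's orange edge runs from (253,178.4) to (274.8,209.2) in the side view and from (200.5,267) to (261.5,265.3) in the top view. Next I'll triangulate.

```bash
cat >> h.py <<'E'
def inc(pos,yaw,o=None):
    "increments to tcp pos with tool down and tool x at yaw deg (mod 180)"
    o=o or ctrl.get_obs();R0=Ro.from_rotvec(o['tcp_rot']);best=None
    a=np.radians(yaw);T=Ro.from_matrix(np.array([[np.cos(a),np.sin(a),0],[np.sin(a),-np.cos(a),0],[0,0,-1]]).T)
    r=(R0.inv()*T).as_rotvec(degrees=True);t=R0.inv().apply(np.array(pos)-o['tcp_pos'])/10
    return np.r_[r,t].round(2)
E
python3 - <<'E'
from h import *
e=[((253,178.6),(200.5,267)),((274.6,209),(261.5,265.3))]
E=[tri(*x) for x in e];print('card ends',E)
for s,t in e: print(plane('side',s,120).round(1),plane('top',t,120).round(1))
print('clip mid tops',tri((336.7,356.6),(459.6,292.9)),plane('side',(336.7,356.6),131),plane('top',(459.6,292.9),131))
# tray wall corner estimates (top of -x wall ends), runner nubs
for p in((420,301),(490,291.5)): print('nub',plane('top',p,72).round(1))
for p in((400,222),(491,210.5),(412,299),(506,285)): print('tray',plane('top',p,72).round(1))
print(proj('top',(460,-295,89)),proj('side',(460,-295,89)))
print('yellow',inc((525,98.5,260),6.1))
E
```

```text
card ends [(array([523.14591839, 385.94140804, 116.33739625]), np.float64(0.15340142440046553)), (array([528.58807954, 224.13767573, 119.14192378]), np.float64(0.15852287638513315))]
[522.  381.5 120. ] [522.7 385.  120. ]
[528.2 223.2 120. ] [528.6 224.  120. ]
clip mid tops (array([ 461.65903499, -294.45412965,  128.21508741]), np.float64(3.0904835436660227)) [ 462.38676927 -296.32236256  131.        ] [ 460.0636996  -293.16325827  131.        ]
nub [ 439.8 -202.2   72. ]
nub [ 467. -393.   72.]
tray [ 657.1 -152.1   72. ]
tray [ 691.9 -406.6   72. ]
tray [ 445.  -180.7   72. ]
tray [ 484.9 -437.4   72. ]
[455.75696784 293.54032087] [335.43269741 366.67730349]
yellow [-5.000e-02  5.000e-02 -7.451e+01 -4.482e+01 -5.244e+01  1.448e+01]
```

Request:
{"method": "step_arm", "body": {
  "increments": [
    [0,0,-74.5,-44.8,-52.4,10,0],
    [0,0,-74.5,-44.8,-52.4,10,0],
    [0,0,-74.5,-44.8,-52.4,10,0],
    [0,0,-74.5,-44.8,-52.4,10,0],
    [0,0,-74.5,-44.8,-52.4,10,0],
    [0,0,-74.5,-44.8,-52.4,10,0],
    [0,0,-74.5,-44.8,-52.4,10,0],
    [0,0,-74.5,-44.8,-52.4,10,0],
    [0,0,-74.5,-44.8,-52.4,10,0],
    [0,0,-74.5,-44.8,-52.4,10,0],
    [0,0,-74.5,-44.8,-52.4,10,0],
    [0,0,-74.5,-44.8,-52.4,10,0],
    [0,0,-74.5,-44.8,-52.4,10,0],
    [0,0,-74.5,-44.8,-52.4,10,0],
    [0,0,-74.5,-44.8,-52.4,14.5,0],
    [0,0,-74.5,-44.8,-52.4,14.5,0],
    [0,0,-74.5,-44.8,-52.4,14.5,0],
    [0,0,-74.5,-44.8,-52.4,14.5,0]
  ]
}}

```text
t: 1.9
tcp_pos: [524.9, 97.4, 261.4]
tcp_rot: [-3.136, -0.165, -0.002]
wrist_force: [0.9, -0.6, 0.3]
finger_gap: -0.1
```

Run:
```python
from h import *
o=ctrl.get_obs();print(o['t'],o['tcp_pos'],o['finger_gap'],o['wrist_force'],inc((525,98.5,225),6.1,o))
for n in M: print(n,proj(n,o['tcp_pos']-[0,0,173]), proj(n,(525,98.5,51)))
I={n:ctrl.capture(n) for n in M}
out=np.hstack([cv2.resize(I['side'][170:320,230:380],(400,400)),cv2.resize(I['top'][190:340,240:390],(400,400))])
cv2.imwrite('pics/k1.png',out[:,:,::-1])
```

```text
1.9 [524.932377    97.40481014 261.36018107] -0.09928431421787332 [ 0.90987421 -0.62046297  0.29522052] [-0.06 -0.07 -0.08  0.01 -0.1   3.64]
side [291.80123644 245.20999084] [292.4351404  254.15638229]
top [309.65349446 268.15853034] [309.54885952 269.34196009]
```

View pics/k1.png

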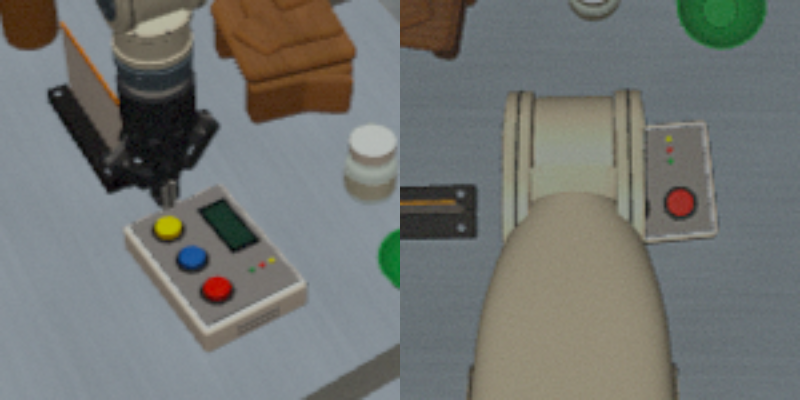

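The fingertips are just over the yellow key, seen near (170,203) in the crop, and nothing else is close. The side camera reads about 2 px off. Pressing now.

Request:
{"method": "step_arm", "body": {
  "increments": [
    [0,0,0,0,-0.2,2.5,0],
    [0,0,0,0,-0.2,3.6,0],
    [0,0,0,0,-0.2,4.0,0],
    [0,0,0,0,-0.2,4.0,0]
  ]
}}

```text
t: 2.4
tcp_pos: [524.8, 98.9, 221.9]
tcp_rot: [-3.137, -0.164, -0.003]
wrist_force: [-1.9, -1.6, 3.6]
finger_gap: -0.0
```

Request:
{"method": "step_arm", "body": {
  "increments": [
    [0,0,0,0,0,0.27,0],
    [0,0,0,0,0,0.27,0],
    [0,0,0,0,0,0.27,0]
  ]
}}

```text
t: 2.7
tcp_pos: [524.9, 99.0, 219.7]
tcp_rot: [-3.137, -0.164, -0.004]
wrist_force: [-1.7, -0.8, 4.3]
finger_gap: 0.0
```

Request:
{"method": "step_arm", "body": {
  "increments": [
    [0,0,0,0,0,0.1,0],
    [0,0,0,0,0,0.1,0],
    [0,0,0,0,0,0.1,0]
  ]
}}

```text
t: 3.0
tcp_pos: [524.8, 99.0, 219.4]
tcp_rot: [-3.137, -0.164, -0.005]
wrist_force: [-3.4, -1.5, 9.6]
finger_gap: 0.0
```

Fully down (9.6 N). Release, then move 100 mm along the row to the red key.

Request:
{"method": "step_arm", "body": {
  "increments": [
    [0,0,0,0,0,-1.5,0],
    [0,0,0,0,0,-3,0],
    [0,0,0,0,0,-3,0],
    [0,0,0,0,5,-3,0],
    [0,0,0,0,10,-3,0],
    [0,0,0,0,10,-3,0],
    [0,0,0,0,10,-3,0],
    [0,0,0,0,10,-1.2,0],
    [0,0,0,0,10,-0.3,0],
    [0,0,0,0,10,-0.1,0],
    [0,0,0,0,10,-0.1,0]
  ]
}}

```text
t: 4.1
tcp_pos: [534.9, 0.4, 220.2]
tcp_rot: [-3.136, -0.166, -0.003]
wrist_force: [-2.1, 0.9, 4.7]
finger_gap: 0.2
```

Run:
```python
from h import *
o=ctrl.get_obs();print(o['tcp_pos'],o['wrist_force'])
I=ctrl.capture('side');cv2.imwrite('pics/k2.png',I[:,:,::-1])
for nm,lo,hi in(('yel',22,35),('blue',100,125),('red',0,6)): print(nm,blobs(mask(I,lo,hi,(270,235,350,300),140,90),15))
```

```text
[5.34928994e+02 4.15933047e-01 2.20248481e+02] [-2.14145266  0.94516998  4.70928312]
yel [(array([291.1, 254.6]), array([288, 251,   7,   9,  47], dtype=int32))]
blue []
red [(array([311.3, 280. ]), array([306, 277,  11,   6,  23], dtype=int32))]
```

Request:
{"method": "step_arm", "body": {
  "increments": [
    [0,0,0,0,0,0.13,0],
    [0,0,0,0,0,0.13,0],
    [0,0,0,0,0,0.13,0]
  ]
}}

```text
t: 4.45
tcp_pos: [534.9, 0.5, 219.5]
tcp_rot: [-3.136, -0.166, -0.004]
wrist_force: [-2.6, -0.0, 5.6]
finger_gap: 0.0
```

Request:
{"method": "step_arm", "body": {
  "increments": [
    [0,0,0,0,0,0.1,0],
    [0,0,0,0,0,0.1,0],
    [0,0,0,0,0,0.1,0]
  ]
}}

```text
t: 4.75
tcp_pos: [534.8, 0.5, 219.3]
tcp_rot: [-3.136, -0.166, -0.005]
wrist_force: [-4.2, -1.1, 12.1]
finger_gap: 0.2
```

Run:
```python
from h import *
o=ctrl.get_obs();print(o['tcp_pos'],o['wrist_force'])
print(inc((461,-294,330),8,o))
```

```text
[5.34813685e+02 5.15414477e-01 2.19341064e+02] [-4.16382227 -1.05119626 12.09478973]
[ -0.04  -0.19  -1.94 -10.41  28.5  -11.12]
```

Request:
{"method": "step_arm", "body": {
  "increments": [
    [0,0,0,0,0,-2,0],
    [0,0,0,0,0,-6,0],
    [0,0,0,0,0,-11.1,0],
    [0,-0.2,-1.9,-10.4,28.5,-11.1,1],
    [0,-0.2,-1.9,-10.4,28.5,-11.1,1],
    [0,-0.2,-1.9,-10.4,28.5,-11.1,1],
    [0,-0.2,-1.9,-10.4,28.5,-11.1,1],
    [0,-0.2,-1.9,-10.4,28.5,-11.1,1],
    [0,-0.2,-1.9,-10.4,28.5,-11.1,1],
    [0,-0.2,-1.9,-10.4,28.5,-11.1,1],
    [0,-0.2,-1.9,-10.4,28.5,-11.1,1],
    [0,-0.2,-1.9,-10.4,28.5,-11.1,1],
    [0,-0.2,-1.9,-10.4,28.5,-11.1,1]
  ]
}}

```text
t: 6.05
tcp_pos: [461.5, -292.7, 329.8]
tcp_rot: [-3.133, -0.221, 0.0]
wrist_force: [0.1, 0.2, -0.8]
finger_gap: 85.4
```

Run:
```python
from h import *
o=ctrl.get_obs();print(o['t'],o['tcp_pos'],o['finger_gap'],o['wrist_force'])
print(inc((461,-294,273),8,o))
I={n:ctrl.capture(n) for n in M}
for n in M: cv2.imwrite(f'pics/g_{n}.png',I[n][:,:,::-1])
for nm,lo,hi in(('yel',22,35),('blue',100,125),('red',0,6)): print(nm,blobs(mask(I['side'],lo,hi,(270,235,350,300),140,90),15))
out=np.hstack([cv2.resize(I['side'][280:400,270:390],(480,480),interpolation=2),cv2.resize(I['top'][230:350,410:490],(320,480),interpolation=2)])
cv2.imwrite('pics/g1.png',out[:,:,::-1])
for X in ((0,0,-173),):print([proj(n,o['tcp_pos']+X) for n in M])
```

```text
6.05 [ 461.4971541  -292.73604922  329.83027316] 85.37980786355283 [ 0.14738787  0.21460727 -0.84934547]
[-0.05 -0.    0.05 -0.07  0.12  5.68]
yel [(array([292.6, 254.9]), array([288, 251,  10,   9,  72], dtype=int32))]
blue [(array([301.3, 265.7]), array([297, 262,   9,   8,  56], dtype=int32))]
red [(array([309.9, 279.1]), array([306, 276,  10,   6,  34], dtype=int32))]
[array([335.61137196, 348.98994694]), array([462.3495609, 291.9344208])]
```

View pics/g1.png

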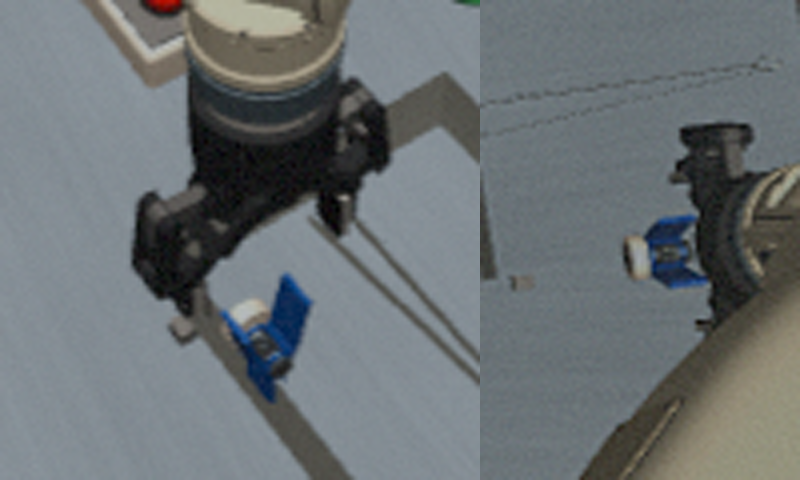

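Both fingers straddle the handles: side tips at (317,357) and (356,338), clip centred at about (336.7,356.6). The red key row is partly hidden by the gripper. Descend and squeeze.

Request:
{"method": "step_arm", "body": {
  "increments": [
    [0,0,0,0,0,2,1],
    [0,0,0,0,0.03,4.5,1],
    [0,0,0,0,0.03,5.8,1],
    [0,0,0,0,0.03,5.8,1],
    [0,0,0,0,0.03,5.8,1],
    [0,0,0,0,0.03,5.8,0.55],
    [0,0,0,0,0.03,5.8,0.55],
    [0,0,0,0,0.03,5.8,0.55],
    [0,0,0,0,0.03,5.8,0.55]
  ],
  "force": 25
}}

```text
t: 7.05
tcp_pos: [461.6, -293.0, 272.3]
tcp_rot: [-3.134, -0.221, -0.001]
wrist_force: [-0.2, -0.5, -0.4]
finger_gap: 46.8
```

Run:
```python
from h import *
o=ctrl.get_obs();print(o['t'],o['tcp_pos'],o['finger_gap'],o['wrist_force'])
I={n:ctrl.capture(n) for n in M}
for n in M: cv2.imwrite(f'pics/g2_{n}.png',I[n][:,:,::-1])
for nm,lo,hi in(('yel',22,35),('blue',100,125),('red',0,6)): print(nm,blobs(mask(I['side'],lo,hi,(270,235,350,300),140,90),15))
out=np.hstack([cv2.resize(I['side'][310:400,290:380],(480,480),interpolation=2),cv2.resize(I['top'][250:340,430:490],(320,480),interpolation=2)])
cv2.imwrite('pics/g2.png',out[:,:,::-1])
```

```text
7.05 [ 461.61745454 -293.03659772  272.3066969 ] 46.831014554151494 [-0.17166909 -0.47017119 -0.37337024]
yel []
blue [(array([300.6, 266.5]), array([297, 263,   9,   7,  40], dtype=int32))]
red []
```

View pics/g2.png

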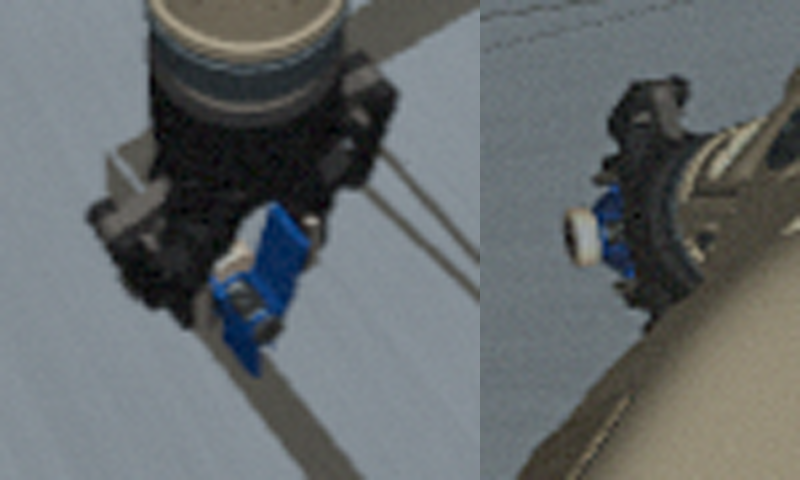

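Gripper at 47 mm, no contact force, and the handles sit between the pads. Squeeze now.

Request:
{"method": "step_arm", "body": {
  "increments": [
    [0,0,0,0,0,0,0.2],
    [0,0,0,0,0,0,0.2],
    [0,0,0,0,0,0,0.2],
    [0,0,0,0,0,0,0.2],
    [0,0,0,0,0,0,0.2],
    [0,0,0,0,0,0,0.2]
  ],
  "force": 28
}}

```text
t: 7.75
tcp_pos: [461.8, -293.3, 273.4]
tcp_rot: [3.132, 0.221, 0.003]
wrist_force: [-2.0, 1.7, 11.8]
finger_gap: 25.1
```

Request:
{"method": "step_arm", "body": {
  "increments": [
    [0,0,0,0,0,-0.5,0.2],
    [0,0,0,0,0,-1.5,0.2],
    [0,0,0,0,0,-3,0.2],
    [0,0,0,0,0,-6,0.2],
    [0,0,0,0,0,-10,0.2],
    [0,0,0,0,0,-12,0.2],
    [0,0,0,0,0,-12,0.2],
    [0,0,0,0,0,-12,0.2]
  ]
}}

```text
t: 8.55
tcp_pos: [461.4, -293.1, 393.5]
tcp_rot: [3.132, 0.221, 0.003]
wrist_force: [0.2, -0.4, -1.0]
finger_gap: 25.0
```

Run:
```python
from h import *
o=ctrl.get_obs();print(o['t'],o['tcp_pos'],o['finger_gap'],o['wrist_force'])
print(inc((525.6,302,395),2,o))
I={n:ctrl.capture(n) for n in M}
for n in M: cv2.imwrite(f'pics/g3_{n}.png',I[n][:,:,::-1])
p=o['tcp_pos']
for d in(155,184.4,224.4):print(d,[proj(n,p-[0,0,d]).round(1) for n in M])
for nm,lo,hi in(('yel',22,35),('blue',100,125),('red',0,6)): print(nm,blobs(mask(I['side'],lo,hi,(270,235,350,300),140,90),15))
out=np.hstack([cv2.resize(I['side'][270:390,280:400],(480,480),interpolation=2),cv2.resize(I['top'][230:350,410:490],(320,480),interpolation=2)])
cv2.imwrite('pics/g3.png',out[:,:,::-1])
```

```text
8.55 [ 461.41636294 -293.0833618   393.4754098 ] 24.997724700389156 [ 0.20608614 -0.41541476 -1.00545209]
[  0.1   -0.12   6.06  14.69 -58.02  -0.23]
155 [array([335.7, 327.1]), array([472.6, 290.6])]
184.4 [array([335.7, 335.3]), array([468.8, 291.1])]
224.4 [array([335.7, 346. ]), array([463.9, 291.8])]
yel [(array([292.5, 254.9]), array([288, 251,  10,   9,  71], dtype=int32))]
blue [(array([301.6, 265.7]), array([297, 262,  10,   8,  59], dtype=int32))]
red [(array([310.8, 277.6]), array([306, 274,  10,   9,  70], dtype=int32))]
```

View pics/g3.png

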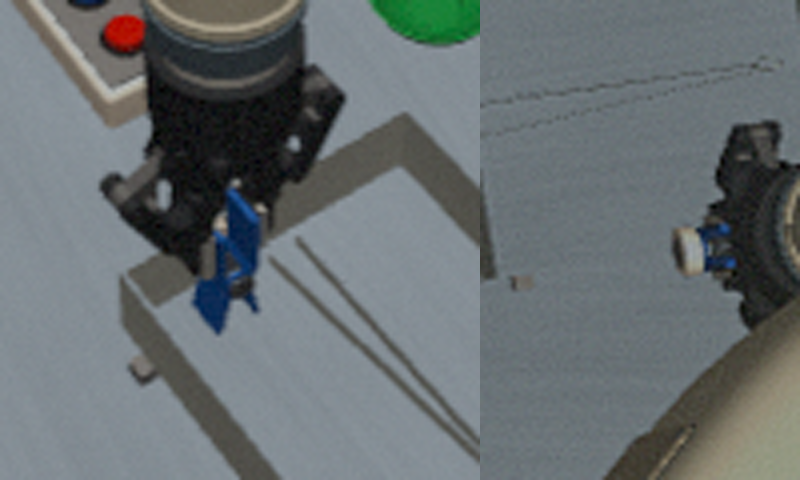

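The clip is off the wall with the jaws gaping. The jaw tips at side px (335,352) and (344,347) match the prediction to about 0.5 px once corrected for the side bias. All keys have sprung back. Carry it to a hover over the card.

Request:
{"method": "step_arm", "body": {
  "increments": [
    [0,0,0.3,0.5,-2,-0.2,0.2],
    [0,0,1,1.5,-6,-0.2,0.2],
    [0,0,1,2.5,-10,-0.2,0.2],
    [0,0,2,3.5,-14,-0.2,0.2],
    [0,0,2,4.6,-18,-0.2,0.2],
    [0,0,3,5.6,-22,-0.2,0.2],
    [0,0,3,6.6,-26,-0.2,0.2],
    [0,0,4,7.6,-30,-0.2,0.2],
    [0,0,4,8.6,-34,-0.2,0.2],
    [0,0,5,9.6,-38,-0.2,0.2],
    [0,0,5,10.6,-42,-0.2,0.2],
    [0,0,6,11.7,-46,-0.2,0.2],
    [0,0,6,12.7,-50,-0.2,0.2],
    [0,0,6,13.7,-54,-0.2,0.2],
    [0,0,6,14.4,-57,-0.2,0.2],
    [0,0,6,14.7,-58,-0.2,0.2],
    [0,0,6,14.7,-58,-0.2,0.2],
    [0,0,6,14.7,-58,-0.2,0.2],
    [0,0,6,14.7,-58,-0.2,0.2]
  ]
}}

```text
t: 10.55
tcp_pos: [525.7, 300.6, 394.2]
tcp_rot: [3.141, 0.054, 0.0]
wrist_force: [-0.6, -0.2, 0.0]
finger_gap: 24.8
```

```bash
cat > look.py <<'E'
from h import *
import sys
tag=sys.argv[1]
o=ctrl.get_obs();p=o['tcp_pos'];print(o['t'],p,o['tcp_rot'],o['finger_gap'],o['wrist_force'])
I={n:ctrl.capture(n) for n in M}
for n in M: cv2.imwrite(f'pics/{tag}_{n}.png',I[n][:,:,::-1])
R=Ro.from_rotvec(o['tcp_rot'])
for x in(-12,-10,10,12):
  for y in(-12,12): print('tip',x,y,proj('side',p+R.apply([x,y,224.4])).round(1),proj('top',p+R.apply([x,y,224.4])).round(1))
out=np.hstack([cv2.resize(I['side'][140:240,225:305],(480,600),interpolation=2),cv2.resize(I['top'][220:310,190:270],(320,360),interpolation=2)[:,:320] if 0 else np.pad(cv2.resize(I['top'][220:320,195:275],(320,400),interpolation=2),((0,200),(0,0),(0,0)))])
cv2.imwrite(f'pics/{tag}.png',out[:,:,::-1])
E
python3 look.py h1
python3 - <<'E'
from h import *
for s in((253,178.6),(274.6,209)): print(plane('side',np.array(s)-[1.7,.9],120).round(1))
E
```

```text
10.55 [525.70425417 300.62508491 394.20252185] [3.14064488e+00 5.43369526e-02 2.36249307e-04] 24.824483358873714 [-0.56257787 -0.18286593  0.04517223]
tip -12 -12 [256.8 179.5] [224.2 269.1]
tip -12 12 [260.1 184.1] [233.7 268.9]
tip -10 -12 [257.4 179.3] [224.2 268.3]
tip -10 12 [260.7 183.9] [233.7 268.1]
tip 10 -12 [263.8 177.2] [224.3 260.5]
tip 10 12 [267.1 181.7] [233.7 260.2]
tip 12 -12 [264.4 176.9] [224.3 259.7]
tip 12 12 [267.7 181.5] [233.7 259.5]
[518.9 388.  120. ]
[525.3 229.  120. ]
```

View pics/h1.png

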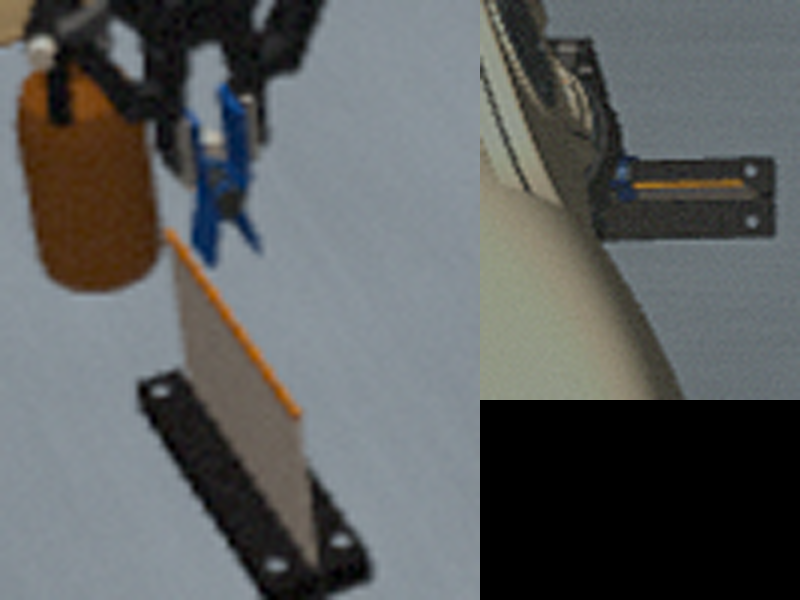

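The clip is centred above the orange edge: tips at side px (259.7,184) and (268.3,182), within 0.6 px of prediction. Lower it to just above the edge and recheck.

Request:
{"method": "step_arm", "body": {
  "increments": [
    [0,0,0,0,-0.2,1.5,0.2],
    [0,0,0,0,-0.2,3.5,0.2],
    [0,0,0,0,-0.2,4.3,0.2],
    [0,0,0,0,-0.2,4.3,0.2],
    [0,0,0,0,-0.2,4.3,0.2]
  ]
}}

```text
t: 11.15
tcp_pos: [525.9, 302.4, 352.3]
tcp_rot: [-3.141, -0.053, -0.002]
wrist_force: [0.6, 0.5, -0.3]
finger_gap: 24.9
```

```bash
python3 look.py h2
python3 - <<'E'
from h import *
for n,b in(('top',(225,225,275,310)),('side',(245,170,285,240))):
    im=cv2.imread(f'pics/h2_{n}.png')[:,:,::-1].copy()
    k=mask(im,8,20,b,120,120);ys,xs=np.nonzero(k);print(n,[(x,ys[xs==x].mean().round(1)) for x in range(xs.min(),xs.max()+1,4) if (xs==x).any()])
E
```

```text
11.15 [525.86858581 302.36336862 352.29194791] [-3.14103203e+00 -5.31758532e-02 -2.13480569e-03] 24.949115751401795 [ 0.62695679  0.47655555 -0.31892663]
tip -12 -12 [258.2 190.1] [226.7 270.4]
tip -12 12 [261.4 194.8] [235.8 270.1]
tip -10 -12 [258.8 189.9] [226.7 269.6]
tip -10 12 [262.  194.6] [235.8 269.4]
tip 10 -12 [265.  187.8] [226.7 262. ]
tip 10 12 [268.3 192.4] [235.8 261.8]
tip 12 -12 [265.6 187.6] [226.7 261.2]
tip 12 12 [268.9 192.2] [235.8 261. ]
top [(236, np.float64(266.0)), (240, np.float64(266.0)), (244, np.float64(266.0)), (248, np.float64(266.0)), (256, np.float64(265.0))]
side [(253, np.float64(179.0)), (257, np.float64(184.5)), (265, np.float64(196.0)), (269, np.float64(202.0)), (273, np.float64(207.5))]
```

View pics/h2.png

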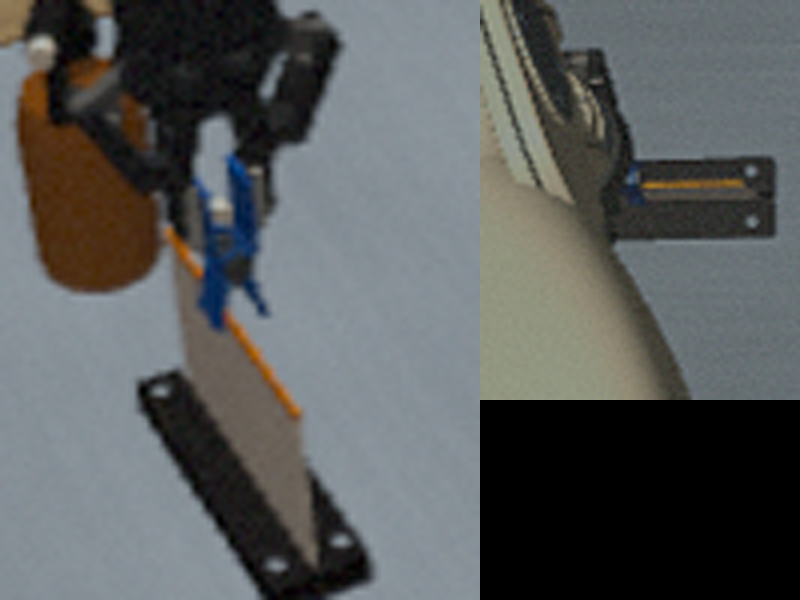

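Tips are at (261.3,194.8) and (269.3,192.3). The edge passes midway between them in both views, within 0.5 px. Lower the last 23 mm.

Request:
{"method": "step_arm", "body": {
  "increments": [
    [0,0,0,0,0,0.6,0.2],
    [0,0,0,0,0,1.2,0.2],
    [0,0,0,0,0,1.8,0.2],
    [0,0,0,0,0,2.2,0.2],
    [0,0,0,0,0,2.3,0.2],
    [0,0,0,0,0,2.3,0.2],
    [0,0,0,0,0,2.3,0.2]
  ]
}}

```text
t: 11.95
tcp_pos: [526.0, 302.6, 329.7]
tcp_rot: [-3.141, -0.054, -0.004]
wrist_force: [0.3, -0.4, -1.0]
finger_gap: 24.8
```

```bash
python3 look.py h3
python3 - <<'E'
from h import *
A=cv2.imread('pics/side0.png');B=cv2.imread('pics/h3_side.png')
b=mask(B[:,:,::-1].copy(),100,125,(250,150,285,220),120,40);print(blobs(b))
for nm,lo,hi,bx in(('yel',22,35,(270,235,350,300)),('blue',100,125,(270,235,350,300)),('red',0,6,(270,235,350,300)),('dish',60,85,(360,240,420,290))):
  print(nm,[blobs(mask(i[:,:,::-1].copy(),lo,hi,bx,140,60),15) for i in(A,B)])
E
```

```text
11.95 [525.9861562  302.62560814 329.72136846] [-3.14061472 -0.05370726 -0.00362517] 24.826769026128286 [ 0.29249615 -0.39740802 -0.9877557 ]
tip -12 -12 [259.  195.8] [228.2 271. ]
tip -12 12 [262.2 200.5] [237.2 270.7]
tip -10 -12 [259.7 195.6] [228.2 270.2]
tip -10 12 [262.8 200.3] [237.2 270. ]
tip 10 -12 [265.8 193.5] [228.2 262.7]
tip 10 12 [269.  198.1] [237.2 262.5]
tip 12 -12 [266.4 193.3] [228.2 262. ]
tip 12 12 [269.6 197.9] [237.2 261.8]
[(array([263.3, 186. ]), array([259, 172,   9,  29, 110], dtype=int32))]
yel [[(array([292.5, 255.1]), array([288, 251,  10,   9,  75], dtype=int32))], [(array([292.5, 255.1]), array([288, 251,  10,   9,  75], dtype=int32))]]
blue [[(array([301.6, 266.1]), array([297, 262,  10,   9,  68], dtype=int32))], [(array([301.6, 266.1]), array([297, 262,  10,   9,  68], dtype=int32))]]
red [[(array([310.8, 277.6]), array([306, 274,  11,   9,  77], dtype=int32))], [(array([311. , 277.8]), array([306, 274,  11,   9,  81], dtype=int32))]]
dish [[(array([388.7, 266.9]), array([372, 254,  34,  27, 704], dtype=int32))], [(array([388.7, 266.9]), array([372, 254,  34,  27, 705], dtype=int32))]]
```

View pics/h3.png

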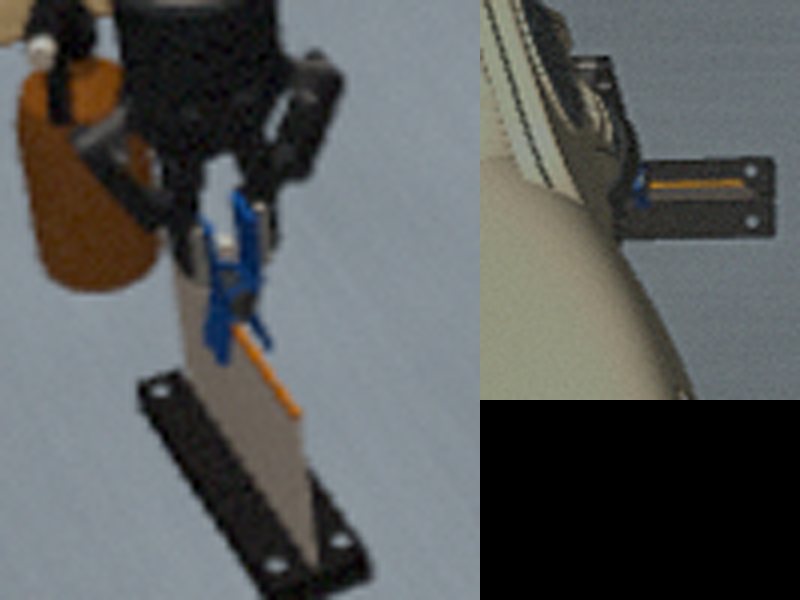

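Jaws straddle the edge: the left tip at (262,200.5) is on prediction and the orange edge emerges between the jaws. There is no contact force and the neighbours are unmoved. Handing in.

```bash
python3 -c "
from rig import ctrl
print(ctrl.job_done())"
```

```text
the job is handed in; nothing more can be done
None
```

The job is handed in at about 12 s: the arm is still squeezing the clip and holding it jaws down over the middle of the card's orange edge.

- **Keys:** I pressed yellow right down (9.6 N at the stop) and let it up, then red (12.1 N) likewise. Blue was not touched. In the last side picture all three keys look as they did at the start.
- **Clip:** I squeezed it to its stop at 28 N and lifted it off the tray wall. The gap reads 24.8 mm, a little under the 26 mm given for fully squeezed, and held steady throughout.
- **Position over the card:** By calculation the edge stands about 15 mm deep between the jaws and less than 1 mm off centre. The pictures agree to about 0.5 px. Wrist force was about 1 N, near its noise, so I saw no sign of contact with the card.
- **Other things:** In the side view the dish has not moved. I made no numerical check of the jar, mister or tong.

**Disagreement:** the two cameras differed by up to 4 mm at the keys and clip. Over the card they agreed to about 2 mm.

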